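# Load the watch-parts dryer

### The arm

A 7-joint arm with a two-finger parallel gripper is mounted at the origin on the work surface. World frame = base frame: x ahead of the robot, y to its left, z up, the work surface at z = 0. Lengths are in m, angles in degrees, forces in N, time in s.
With the tool pointing down it reaches from about 0.35 to 0.9 m from the base axis. Payload 19.9 kg.
Tool frame: the origin (TCP) lies between the finger pads; the fingertips stand 11 mm ahead of it and the grasp point (between the pads) lies 8 mm behind it; z points along the fingers, y is the line along which they close (so a half turn about z gives the same grasp; the last joint's range is limited). The gripper opens to 94 mm and grips with 3 to 60 N. Pads are 16 mm wide; open, the fingers measure 119 mm over their backs; the gripper's body (75 mm by 177 mm) begins 78 mm behind the grasp point.
Start: joints at [-76.461, 23.915, -0.59, 92.452, 0.269, 63.638, -3.037], TCP at [0.171, 0.601, 0.216] pointing down, gripper open.
Joint ranges: [-161.28, 161.28], [-22.2, 115.67], [-73.04, 71.86], [3.21, 147.25], [-68.34, 248.33], [10.77, 114.83], [-161.83, 161.83]. Speed limits (degrees/s): [108.29, 108.29, 136.94, 136.94, 172.46, 172.46, 172.46].

### API

Orientations are given as a 3x3 rotation matrix whose columns are the frame's x, y, z axes.
In Python, from workcell import bot gives the robot as it stands. The module is installed in compiled form; this text tells all that it offers.
- The arm moves only by the tool step_arm, never from a script. Its argument "motion" is a list of rows, each an object with "dp": the shift along the tool's x, y, z in m, a list of three; "angular": the turn, a rotation vector about the tool's x, y, z in rad, a list of three. A call has 1 to 20 rows; each row is the pose to reach, as a shift and turn from the pose commanded when the call began, along the tool's axes at that moment; what a row does not reach only later rows make up. A row lasts 1/8 s, in which the tool goes at most 62.5 mm and 10.7 degrees, less where a joint would pass 70% of its speed; a pose out of reach is approached as far as the arm can. A call with a gripper value outside its range is refused whole. "jaw" is the closure, from 0 (fully open) to 1 (shut), set as the call begins (left out, the last holds). The fingers move at their own pace and stop on an object; "newtons" is the grip in N (left out, the last holds). Time passes only in rows, so rows that repeat a pose let the fingers close. It gives the time, the measured TCP pose, the force, the opening and the grip force at its end, in the units of the state.
- bot.state(): the state, without advancing time (a new reading comes with each control period).
- bot.camera(name): name is "scene" or "top"; returns a dict with "pixels" (400x640x3 uint8, red, green, blue), "intrinsics" (3x3 intrinsics, pixels), "R" (3x3) and "t" (3): a world point X has camera coordinates R X + t. Camera axes: x right, y down, z forward; pixel columns grow to the right and rows downward; lengths in m; the calibration is good to about 2 mm. A picture is of the moment at which its call begins. There is no depth.
- bot.sign_off(): hands the job in; it is judged then, once.
Trained networks look in the newest picture that a camera, given by its name, has taken for a name from the list of things; names that differ only in an ending like _2 or _b are one class to them, and where a whole thing is asked for, a point or a joint stands for the part that bears it (a point fixed in the world has none). Each returns a list of dicts, best first, with "p" (0 to 1); they miss things now and then, are a little off and sometimes report something else, mostly with a low value. They report only what shows in the picture. A call takes as long as a camera call. They do not tell look-alikes from the thing itself.
- bot.cut_out(name, camera): "mask" (400x640 bool, what is visible of it) and "bbox" ([left, top, width, height] in pixels, round what is visible of it).
The state is a dict: "t": time; "q": joint angles; "dq": joint speeds; "joint_efforts": joint torques, N m; "tcp_pos": TCP position; "eef_rot": TCP orientation; "force": force on the tool from outside, world axes, zero at the start; "torque": the same for the moment, N m; "grip_width": opening from 0.0 (shut) to 1.0 (fully open); "finger_force": force on a finger pad.
Only numpy, scipy, OpenCV 4.12 (cv2) and the standard library are available. Lean on these libraries where they do the work, as an engineer would, in place of code of your own. Each camera call takes 0.05 s, during which the arm holds its last target. There are 200 camera calls.

### The job

Lever the shut lid of the parts dryer up with the blade of the case knife under its lip, and open it fully. Lay each parts tray that is on the bench on a seat of its own in the dryer, press every tray down until it sits level and flush with the bed, then shut the lid fully, and after that set the timer knob to exactly the fourth click clockwise from its zero stop. Finish with the knife lying on the cork pad, and leave the other things on the bench where they are.

Things in the scene. Friction and masses are not known exactly. Their poses are not given: they have to be found in the camera images.
- dryer: White box fixed to the bench, outer 135 (its x) x 261 (its y) x 64 mm high, walls 6 mm. Origin: centre of its underside; x points from its front (lip side, nearest the robot) to its hinge side. Inside, a flat bed 24 mm above the bench has three seats. Mid front wall, right under the lid's lip, is a notch 70 mm wide, open to the inside, from 54 to 64 mm above the bench.
- seat0 (a point): Centre of the seat at the dryer's -y end, 24 mm above the bench (bed top). Opening 97 (dryer x) x 67 mm (y), for a tray with its long side along x, either way round. Its black platform, 3 mm below the bed, takes 4 N to push down, sinks 5 mm to a hard stop and stays down: a tray laid on it stands 5 mm proud until pressed, then its plate is flush with the bed.
- seat1 (a point): Centre of the middle seat, as seat0, 76 mm along the dryer's +y from it.
- seat2 (a point): Centre of the last seat (at the dryer's +y end), as seat0, 76 mm along +y from seat1.
- lid (a joint): Angle of the dryer's lid (rad): 0 shut, 1.9 fully open (stop), swinging up about the hinge on the dryer's far (+x) side. Stiff hinge (0.17 N m; about 2 N at the lip with the weight): it stays where it is left. The flat lid, 6 mm thick, covers the box, has no handle, and its underside is 64.5 mm above the bench when shut.
- lid_lip (a point): Middle of the outer edge of the lip: an aluminium tab 60 mm wide (along y), 4 mm thick, standing 12 mm beyond the lid's front edge, in the middle; this point is on its underside.
- lid_hinge (a point): Middle of the hinge line (along the dryer's y), 67.5 mm from the dryer's centre along its +x, 64.5 mm above the bench.
- knife_c (a point): Case knife: wooden handle 100 x 18 x 24 mm high, steel blade (82 long, 16 wide, 2.5 mm thick) out of the middle of its front. This point is in the handle near the balance, 12 mm above the underside; x runs to the blade's tip; the handle reaches from 60 mm behind to 40 mm before this point. About 70 g.
- knife_tip (a point): Tip of the knife's blade, mid-thickness, 120 mm before knife_c along the knife's x.
- pad_c (a point): Centre of the top of the cork pad, 120 (x) x 240 (y) x 4 mm thick, flat on the bench in front of the dryer.
- timer (a joint): Angle of the timer knob (rad), clockwise from above: 0 at the zero stop, then 8 clicks, one every 0.436 rad (25 degrees); the fourth is at 1.745. It starts between the zero stop and the second click. Passing a click takes about 0.1 N m; let go, it snaps to the nearest click.
- timer_grip (a point): On the knob's axis at grip height, 65 mm above the bench. Black bar grip 52 long (this frame's x), 14 wide, from 45 to 77 mm above the bench; the white line on top points to -x, at the dial. Below is a grey block 100 x 100 x 36 mm, fixed, with nine white marks (0 to 8; 0, 4 and 8 longer); the line is at mark 0 at the zero stop.
- tray1_c (a point): Parts tray: an aluminium plate 90 (its x) x 60 (its y) x 8 mm thick with a square post 16 x 16 mm rising from its middle to 38 mm above its underside. This point is its centre, 19 mm above its underside. About 110 g; may be absent.
- tray2_c (a point): Parts tray: an aluminium plate 90 (its x) x 60 (its y) x 8 mm thick with a square post 16 x 16 mm rising from its middle to 38 mm above its underside. This point is its centre, 19 mm above its underside. About 110 g; may be absent.
- tray3_c (a point): Parts tray: an aluminium plate 90 (its x) x 60 (its y) x 8 mm thick with a square post 16 x 16 mm rising from its middle to 38 mm above its underside. This point is its centre, 19 mm above its underside. About 110 g; may be absent.
- loupe: Black eye loupe, 38 mm wide, 30 high; bystander.
- ringtray: Round yellowish dust-cover ring, 110 mm wide, 13 high; bystander.
- screwdriver: Small steel screwdriver, 140 mm long; bystander.
- tweezers: Steel tweezers, 130 x 10 x 6 mm; bystander.
- oiljar: Small glass jar, 44 mm wide, 60 high; bystander.
- stackbox: Clear box, 110 x 80 x 50 mm; bystander.
- mug: White mug, 76 mm wide, 90 high; bystander.
Things that resemble listed ones, but are neither listed nor needed, are in the scene too. Leave any purple look-alike of the part that bears tray1_c alone. Leave any red look-alike of the part that bears tray2_c alone.

How it is judged:
By the outcome, as a careful person would: the job done as asked, in the order asked, and still so for the second after the job is handed in, with the robot touching nothing.
Of tray1, tray2, tray3 only 2 to 3 are there at a start; the rules pass over those that are not, and their reading is None.
At some moment in a run one of knife, tray1, tray2, tray3 may be knocked a few centimetres aside while the robot is not near it.
Once in a run the grip may slacken for a moment while it holds something.
It also fails if it takes over 210 s, if anything falls off the work surface, if the arm or the gripper's body presses on something with over 40 N, if the wrist force passes 120 N, or if a joint passes its speed limit or range.

## Working session

There is one attempt and no reset: what is moved stays moved. The work goes in short steps, Python scripts to look and compute and a tool call to move; the robot and the scene stay as the last step left them, time stands still between calls to the robot, and variables do not carry over. Pictures are saved under pics/ and viewed, at most 14 in all, crops included, and the job is handed in when it is done.

Besides the shell and the picture viewer there is one more tool, called after ">>>" as a command line: name --argument value ..., lists and objects as JSON in quotes. step_arm: Moves the arm, as the interface text tells. Its arguments: {"type":"object","properties":{"motion":{"type":"array"},"jaw":{"type":"number"},"newtons":{"type":"number"}},"required":["motion"]}

```bash
mkdir -p pics; python3 - <<'E'
from workcell import bot
import cv2, numpy as np
s=bot.state(); print(s['t'],s['tcp_pos'],s['eef_rot'],s['grip_width'])
for c in ['scene','top']:
    d=bot.camera(c); cv2.imwrite(f'pics/{c}0.png',cv2.cvtColor(d['pixels'],cv2.COLOR_RGB2BGR))
    print(c,d['intrinsics'],d['R'],d['t'])
    for n in ['dryer','lid','knife_c','pad_c','timer','tray1_c','tray2_c','tray3_c']:
        for r in bot.cut_out(n,c)[:4]: print(n,round(r['p'],2),r['bbox'])
E
```

```text
0.0 [0.1712578  0.60069689 0.21582676] [[-9.61687903e-01  2.74146504e-01 -2.66330381e-04]
 [ 2.74146623e-01  9.61687144e-01 -1.21109122e-03]
 [-7.58899207e-05 -1.23770535e-03 -9.99999231e-01]] 0.998616807214037
scene [[440.92431253   0.         323.01704478]
 [  0.         440.92431253 202.77090429]
 [  0.           0.           1.        ]] [[ 0.34518751  0.93847997  0.01004641]
 [ 0.62897391 -0.22337497 -0.74464451]
 [-0.69658984  0.26336091 -0.66738567]] [-0.21895583 -0.26053359  1.7503038 ]
dryer 0.86 [289.2, 201.5, 98.1, 68.5]
lid 0.76 [289.6, 198.2, 101.6, 55.3]
knife_c 0.88 [196.8, 207.3, 39.4, 35.7]
pad_c 0.86 [274.4, 184.9, 78.3, 36.7]
pad_c 0.22 [230.7, 247.1, 13.3, 20.7]
timer 0.76 [226.3, 246.6, 21.4, 22.7]
timer 0.28 [329.2, 162.0, 15.9, 24.5]
tray1_c 0.67 [352.0, 156.1, 16.9, 16.9]
tray1_c 0.53 [399.7, 177.5, 18.7, 24.4]
tray2_c 0.81 [361.0, 180.8, 27.4, 23.9]
tray2_c 0.61 [402.5, 180.2, 15.0, 19.1]
tray2_c 0.53 [213.2, 182.8, 24.6, 20.6]
tray3_c 0.64 [290.6, 198.0, 98.4, 58.5]
top [[361.67206203   0.         320.1124546 ]
 [  0.         361.67206203 196.7040429 ]
 [  0.           0.           1.        ]] [[ 0.01770233 -0.99979697  0.00962544]
 [-0.98990136 -0.01887972 -0.14049505]
 [ 0.14064825 -0.00704114 -0.99003459]] [0.03672665 0.53781161 0.9252443 ]
dryer 0.89 [268.0, 133.4, 103.0, 61.1]
lid 0.83 [268.8, 136.6, 103.8, 58.4]
knife_c 0.61 [413.3, 215.4, 51.9, 46.5]
pad_c 0.91 [278.6, 217.3, 90.8, 48.5]
timer 0.87 [423.0, 155.0, 19.8, 19.7]
timer 0.47 [271.9, 133.8, 103.3, 64.1]
tray1_c 0.93 [217.5, 270.4, 29.7, 41.3]
tray1_c 0.56 [186.9, 197.6, 34.5, 41.3]
tray2_c 0.83 [234.6, 213.4, 25.1, 32.8]
tray2_c 0.67 [405.0, 275.0, 29.0, 37.4]
tray2_c 0.26 [280.5, 214.1, 86.5, 51.7]
```

```bash
python3 - <<'E'
import cv2
a=cv2.imread('pics/top0.png'); c=a[110:320,150:500]; cv2.imwrite('pics/topc.png',cv2.resize(c,(800,480),interpolation=cv2.INTER_CUBIC))
a=cv2.imread('pics/scene0.png'); c=a[120:320,170:450]; cv2.imwrite('pics/scenec.png',cv2.resize(c,(800,571),interpolation=cv2.INTER_CUBIC))
E
```

```text
(no output)
```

View pics/topc.png

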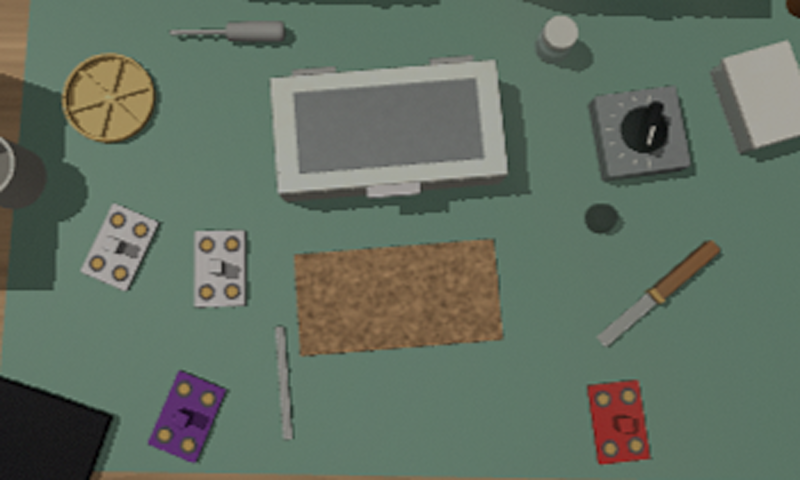

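View pics/scenec.png

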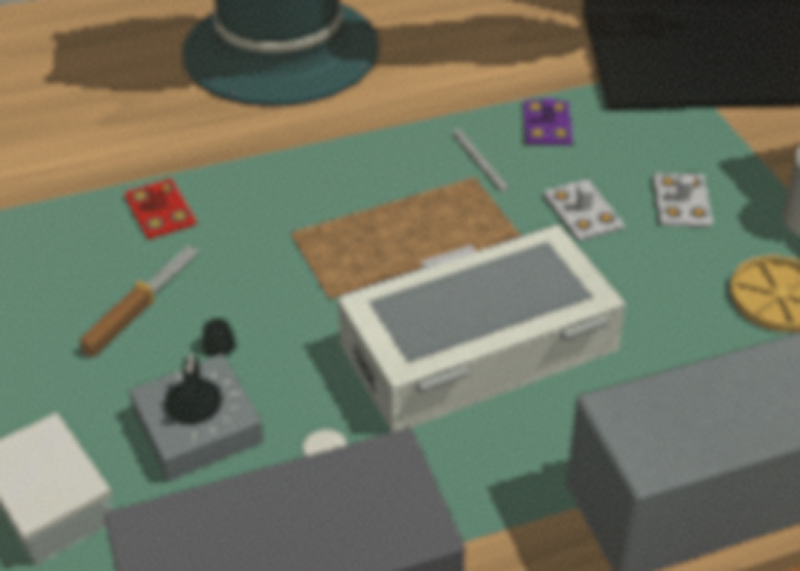

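Top crop (scale 2.286, origin 150,110): the trays could be aluminium at (120,247) or (220,268), purple at (188,416) or red at (618,422). I take the two aluminium ones; purple and red are look-alikes. There is only one knife, at (660,295). The dryer is at (390,125), the pad at (398,297) and the timer at (645,130), with its dial marks on the left. Next I fit the poses with silhouettes.

```bash
cat > h.py <<'E'
from workcell import bot
import cv2, numpy as np
from scipy.optimize import minimize
from scipy.spatial.transform import Rotation as Ro
np.set_printoptions(precision=4,suppress=True)
def shot(c):
    return bot.camera(c)
def proj(d,X):
    p=(d['R']@np.atleast_2d(X).T+np.array(d['t'])[:,None]); p=d['intrinsics']@p; return (p[:2]/p[2]).T
def ray(d,uv,z):
    R=np.array(d['R']);c=-R.T@d['t']; v=R.T@np.linalg.inv(d['intrinsics'])@[uv[0],uv[1],1]
    return c+v*(z-c[2])/v[2]
def box(x0,x1,y0,y1,z0,z1): return np.array([[x,y,z] for x in(x0,x1) for y in(y0,y1) for z in(z0,z1)])/1000
M={'dryer':[box(-67.5,67.5,-130.5,130.5,0,70.5),box(-79.5,-67,-30,30,64.5,68.5)],
'pad':[box(-60,60,-120,120,0,4)],'timer':[box(-50,50,-50,50,0,36)],
'tray':[box(-45,45,-30,30,0,8),box(-8,8,-8,8,8,38)],
'knife':[box(-60,40,-9,9,0,24),box(40,120,-8,8,10.7,13.3)]}
S=4
def fg(d,kind,z0=0):
    hsv=cv2.cvtColor(d['pixels'],cv2.COLOR_RGB2HSV).astype(int); h,s,v=hsv[...,0],hsv[...,1],hsv[...,2]
    green=(h>55)&(h<100)&(s>40)
    if kind=='pad': return (h<25)&(s>60)
    return ~green
def render(d,kind,x,y,a,z,roi):
    l,t,w,h=roi; im=np.zeros((h*S,w*S),np.uint8); c,s=np.cos(a),np.sin(a)
    for b in M[kind]:
        P=b@np.array([[c,s,0],[-s,c,0],[0,0,1]])+[x,y,z]
        q=(proj(d,P)-[l,t]+.5)*S-.5
        cv2.fillConvexPoly(im,cv2.convexHull(np.round(q*16).astype(np.int32)),255,shift=4)
    return cv2.resize(im,(w,h),interpolation=cv2.INTER_AREA)/255.
def fit(ds,kind,g,z=0,pad=8,amask=None):
    """ds: list of camera dicts; g: x,y,yaw guess"""
    T=[]
    for d in ds:
        q=np.vstack([proj(d,b@Ro.from_euler('z',g[2]).as_matrix().T+[g[0],g[1],z]) for b in M[kind]])
        l,t=np.floor(q.min(0)-pad).astype(int); r,b=np.ceil(q.max(0)+pad).astype(int)
        T.append(((l,t,r-l,b-t),fg(d,kind)[t:b,l:r].astype(float)))
    def cost(p):
        e=0
        for d,(roi,m) in zip(ds,T):
            r=render(d,kind,g[0]+p[0]/100,g[1]+p[1]/100,g[2]+p[2]/5,z,roi); e+=np.abs(r-m).sum()/r.sum()
        return e
    best=min((minimize(cost,[dx,dy,da],method='Nelder-Mead',options=dict(initial_simplex=np.array([[dx,dy,da],[dx+1,dy,da],[dx,dy+1,da],[dx,dy,da+1]]))) for dx,dy,da in [(0,0,0),(-.5,.5,.5),(.5,-.5,-.5)]),key=lambda r:r.fun)
    p=best.x; return np.array([g[0]+p[0]/100,g[1]+p[1]/100,g[2]+p[2]/5]),best.fun
def go(pos,yaw=None,R=None,pts=None):
    """print dp/angular from the current pose to TCP pos, tool down with tool x at yaw (world), or R"""
    s=bot.state(); R0=np.array(s['eef_rot']);p0=np.array(s['tcp_pos'])
    if R is None: R=np.array([[np.cos(yaw),np.sin(yaw),0],[np.sin(yaw),-np.cos(yaw),0],[0,0,-1.]])
    print('t',round(s['t'],2),'p',p0,'dp',(R0.T@(np.array(pos)-p0)).round(4).tolist(),'ang',Ro.from_matrix(R0.T@R).as_rotvec().round(4).tolist())
E
python3 - <<'E'
from h import *
top=shot('top');sc=shot('scene')
cp=lambda u,v,z:ray(top,(150+u/2.2857,110+v/2.2857),z)
k0=cp(716,247,.024);k1=cp(603,342,.012);a=np.arctan2(*(k1-k0)[[1,0]]);kc=k1-(k1-k0)*.12/np.linalg.norm(k1-k0)
print('knife len',np.linalg.norm(k1-k0))
G=[('dryer',[*cp(390,125,.0705)[:2],.05],[top,sc]),('pad',[*cp(398,297,.004)[:2],.05],[top,sc]),('timer',[*cp(643,132,.036)[:2],.1],[top]),
('tray',[*cp(120,247,.008)[:2],-.4],[top,sc]),('tray',[*cp(220,268,.008)[:2],0],[top,sc]),('knife',[*kc[:2],a],[top,sc])]
for k,g,ds in G:
    print(k,np.array(g))
    for D in ([ds]+([[x] for x in ds] if len(ds)>1 else [])): print('   ',*fit(D,k,g))
E
```

```text
knife len 0.17418089411978463
dryer [0.6166 0.047  0.05  ]
    [0.6172 0.0511 0.1002] 0.6274062612250239
    [0.6173 0.0506 0.1033] 0.03656407555654159
    [0.6165 0.0523 0.1027] 0.5864286872445192
pad [0.4237 0.0334 0.05  ]
    [0.4248 0.0355 0.0969] 0.11071822261410624
    [0.4251 0.0347 0.0986] 0.01931620000572449
    [0.4241 0.0366 0.1126] 0.08504694670112063
timer [ 0.6222 -0.2529  0.1   ]
    [ 0.6252 -0.252   0.164 ] 0.06712406334825545
tray [ 0.4766  0.3646 -0.4   ]
    [ 0.4782  0.368  -0.3876] 0.14077091581685125
    [ 0.478   0.3676 -0.3846] 0.039931902205119434
    [ 0.4772  0.3693 -0.4244] 0.09057872571661459
tray [0.4539 0.2449 0.    ]
    [0.4542 0.249  0.0438] 0.9564248701938294
    [0.454  0.2474 0.0516] 0.05671190332876415
    [0.4536 0.2495 0.0555] 0.8864468085106383
knife [ 0.4532 -0.2983  2.2777]
    [ 0.4524 -0.293   2.2726] 1.0081844736432315
    [ 0.4531 -0.2943  2.2739] 0.15522692198199006
    [ 0.4525 -0.2924  2.2614] 0.8175908543248619
```

```bash
python3 - <<'E'
from h import *
go([.42,.15,.2],np.radians(145)); go([.4354,-.2728,.10],2.27); go([.4354,-.2728,.014],2.27)
E
```

```text
t 1.0 p [0.1714 0.601  0.2164] dp [-0.3628, -0.3656, 0.0165] ang [-0.0001, 0.0, 0.3331]
t 1.0 p [0.1714 0.601  0.2164] dp [-0.4935, -0.7679, 0.1165] ang [-0.0001, 0.0001, 0.5938]
t 1.0 p [0.1714 0.601  0.2164] dp [-0.4935, -0.7679, 0.2025] ang [-0.0001, 0.0001, 0.5938]
```

>>> step_arm --motion '[{"dp":[-0.3628,-0.3656,0.0165],"angular":[0,0,0.333]},{"dp":[-0.3628,-0.3656,0.0165],"angular":[0,0,0.333]},{"dp":[-0.3628,-0.3656,0.0165],"angular":[0,0,0.333]},{"dp":[-0.3628,-0.3656,0.0165],"angular":[0,0,0.333]},{"dp":[-0.3628,-0.3656,0.0165],"angular":[0,0,0.333]},{"dp":[-0.3628,-0.3656,0.0165],"angular":[0,0,0.333]},{"dp":[-0.3628,-0.3656,0.0165],"angular":[0,0,0.333]},{"dp":[-0.3628,-0.3656,0.0165],"angular":[0,0,0.333]},{"dp":[-0.4935,-0.7679,0.1165],"angular":[0,0,0.594]},{"dp":[-0.4935,-0.7679,0.1165],"angular":[0,0,0.594]},{"dp":[-0.4935,-0.7679,0.1165],"angular":[0,0,0.594]},{"dp":[-0.4935,-0.7679,0.1165],"angular":[0,0,0.594]},{"dp":[-0.4935,-0.7679,0.1165],"angular":[0,0,0.594]},{"dp":[-0.4935,-0.7679,0.1165],"angular":[0,0,0.594]},{"dp":[-0.4935,-0.7679,0.1165],"angular":[0,0,0.594]},{"dp":[-0.4935,-0.7679,0.1165],"angular":[0,0,0.594]},{"dp":[-0.4935,-0.7679,0.1165],"angular":[0,0,0.594]},{"dp":[-0.4935,-0.7679,0.1165],"angular":[0,0,0.594]}]' --jaw 0.4

```text
t: 3.25
tcp_pos: [0.4359, -0.2713, 0.1003]
eef_rot: [[-0.645, 0.764, 0.0], [0.764, 0.645, 0.001], [0.0, 0.001, -1.0]]
force: [-0.1, 0.9, -0.4]
grip_width: 0.602
finger_force: 0.0
```

```bash
python3 - <<'E'
from h import *
sc=shot('scene');top=shot('top')
im=np.vstack([cv2.resize(top['pixels'][170:290,370:500],(520,480))]);cv2.imwrite('pics/k1.png',im[...,::-1])
go([.4354,-.2728,.014],2.27); print(bot.state()['force'])
E
```

```text
t 3.35 p [ 0.436  -0.2714  0.1004] dp [-0.0007, -0.0015, 0.0864] ang [0.0009, 0.0002, 0.0019]
[-0.2976  0.0592 -0.4603]
```

View pics/k1.png

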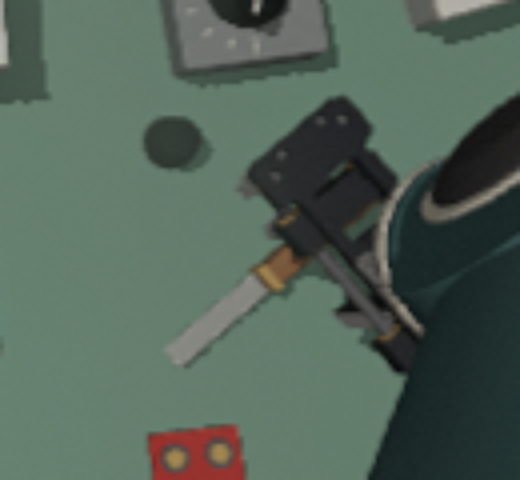

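The knife's blade and bolster show right where the gripper is lined up (tip at pixel 414,259), so it has not moved. I descend and grip.

>>> step_arm --motion '[{"dp":[-0.0007,-0.001,0.06],"angular":[0,0,0]},{"dp":[-0.0007,-0.001,0.0864],"angular":[0,0,0]},{"dp":[-0.0007,-0.001,0.0864],"angular":[0,0,0]},{"dp":[-0.0007,-0.001,0.0864],"angular":[0,0,0]}]'

```text
t: 3.85
tcp_pos: [0.4355, -0.2732, 0.0138]
eef_rot: [[-0.644, 0.765, 0.0], [0.765, 0.644, 0.0], [-0.0, 0.0, -1.0]]
force: [0.3, -0.5, 0.5]
grip_width: 0.6
finger_force: 0.0
```

>>> step_arm --motion '[{"dp":[0,0,0],"angular":[0,0,0]},{"dp":[0,0,0],"angular":[0,0,0]},{"dp":[0,0,0],"angular":[0,0,0]},{"dp":[0,0,0],"angular":[0,0,0]},{"dp":[0,0,0],"angular":[0,0,0]},{"dp":[0,0,-0.06],"angular":[0,0,0]},{"dp":[0,0,-0.12],"angular":[0,0,0]},{"dp":[0,0,-0.12],"angular":[0,0,0]}]' --jaw 1.0 --newtons 55

```text
t: 4.85
tcp_pos: [0.4368, -0.2749, 0.1372]
eef_rot: [[-0.643, 0.765, 0.006], [0.765, 0.643, -0.002], [-0.005, 0.003, -1.0]]
force: [-0.0, 0.3, -1.5]
grip_width: 0.189
finger_force: 54.9
```

```bash
python3 - <<'E'
from h import *
D=np.array([.617,.051,.0]);a=.103;u=np.array([np.cos(a),np.sin(a),0])
f=bot.state(); print(f['grip_width']*94,f['force'])
# blade centre z = TCP z -0.002 (grip at TCP .014 -> blade 12mm); tip 93 mm ahead of TCP
for dist in (.135,): 
    lip=D-u*.0795; print('lip',lip); tip=lip-u*.04; go((tip-u*.093)+[0,0,.13],a); go((tip-u*.093)+[0,0,.061],a)
E
```

```text
17.73564502287181 [-0.0122  0.3015 -1.4608]
lip [0.5379 0.0428 0.    ]
t 4.85 p [ 0.4368 -0.2749  0.1372] dp [0.2528, 0.1718, 0.0064] ang [0.0075, -0.0006, 2.1668]
t 4.85 p [ 0.4368 -0.2749  0.1372] dp [0.2532, 0.1716, 0.0754] ang [0.0075, -0.0006, 2.1668]
```

>>> step_arm --motion '[{"dp":[0.02,0.014,0],"angular":[0,0,0.18]},{"dp":[0.04,0.028,0],"angular":[0,0,0.36]},{"dp":[0.06,0.042,0],"angular":[0,0,0.54]},{"dp":[0.08,0.056,0],"angular":[0,0,0.72]},{"dp":[0.1,0.07,0],"angular":[0,0,0.9]},{"dp":[0.12,0.084,0],"angular":[0,0,1.08]},{"dp":[0.145,0.1,0],"angular":[0,0,1.26]},{"dp":[0.17,0.115,0],"angular":[0,0,1.44]},{"dp":[0.195,0.13,0],"angular":[0,0,1.62]},{"dp":[0.22,0.15,0],"angular":[0,0,1.8]},{"dp":[0.24,0.16,0],"angular":[0,0,1.98]},{"dp":[0.2528,0.1718,0.006],"angular":[0.007,0,2.167]},{"dp":[0.2528,0.1718,0.006],"angular":[0.007,0,2.167]},{"dp":[0.2528,0.1718,0.006],"angular":[0.007,0,2.167]},{"dp":[0.2528,0.1718,0.006],"angular":[0.007,0,2.167]},{"dp":[0.2528,0.1718,0.006],"angular":[0.007,0,2.167]},{"dp":[0.2528,0.1718,0.006],"angular":[0.007,0,2.167]}]'

```text
t: 6.98
tcp_pos: [0.4039, 0.0299, 0.1276]
eef_rot: [[0.995, 0.103, -0.005], [0.103, -0.995, 0.002], [-0.005, -0.003, -1.0]]
force: [1.1, -0.4, -0.9]
grip_width: 0.189
finger_force: 54.9
```

```bash
python3 - <<'E'
from h import *
sc=shot('scene');top=shot('top')
A=cv2.resize(top['pixels'][120:280,250:390],(525,600));B=cv2.resize(sc['pixels'][150:270,260:400],(700,600))
cv2.imwrite('pics/k2.png',A[...,::-1]); cv2.imwrite('pics/k2s.png',B[...,::-1])
s=bot.state();print(s['tcp_pos'],s['eef_rot'],s['grip_width'],s['finger_force'])
# where the tip should be
R=np.array(s['eef_rot']);p=np.array(s['tcp_pos']);tip=p+R@[.093,0,.002];print(tip,proj(top,tip),proj(sc,tip))
D=np.array([.617,.051,.0]);a=.103;u=np.array([np.cos(a),np.sin(a),0]);lip=D-u*.0795+[0,0,.0645];print('lip',proj(top,lip),proj(sc,lip))
E
```

```text
[0.4039 0.03   0.1276] [[ 0.9947  0.1027 -0.0052]
 [ 0.1027 -0.9947  0.0022]
 [-0.0049 -0.0027 -1.    ]] 0.18493366547794649 54.92780685424805
[0.4964 0.0395 0.1252] [[323.0971 208.3529]] [[319.9623 186.1078]]
lip [[321.6772 194.9481]] [[325.4999 209.4017]]
```

View pics/k2.png

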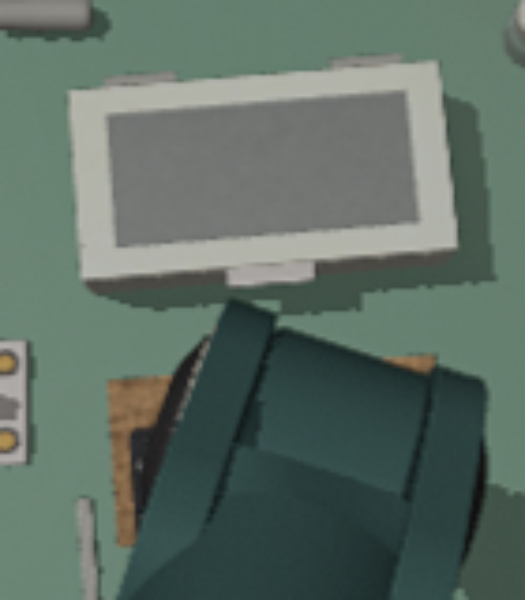

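View pics/k2s.png

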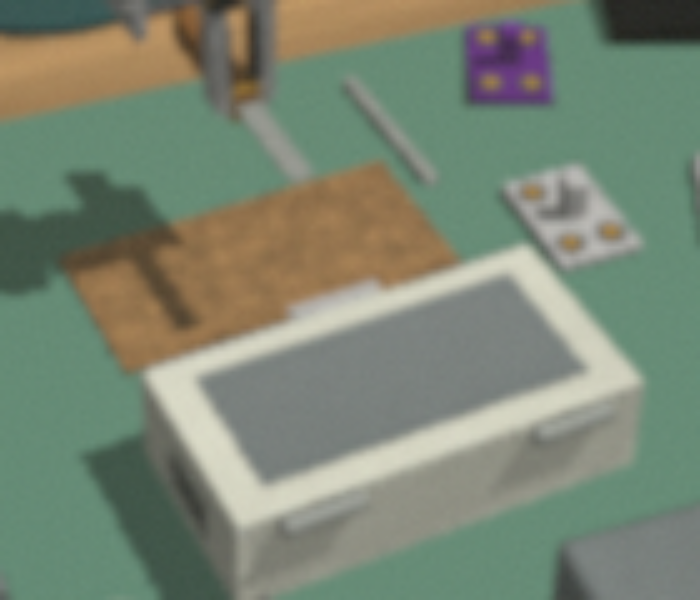

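In the scene crop (5x) the tip is at (299,175), i.e. pixel 320,185. That agrees with the computed 320,186, and the tip points at the middle of the lip (335,297). I go down to blade height.

>>> step_arm --motion '[{"dp":[0,0,0.04],"angular":[0,0,0]},{"dp":[0,0,0.066],"angular":[0,-0.005,0]},{"dp":[0,0,0.066],"angular":[0,-0.005,0]},{"dp":[0,0,0.066],"angular":[0,-0.005,0]},{"dp":[0,0,0.066],"angular":[0,-0.005,0]}]'

```text
t: 7.7
tcp_pos: [0.4041, 0.0305, 0.0625]
eef_rot: [[0.995, 0.103, -0.009], [0.103, -0.995, 0.002], [-0.009, -0.003, -1.0]]
force: [-0.1, 0.5, -0.6]
grip_width: 0.191
finger_force: 5.5
```

```bash
python3 - <<'E'
from h import *
sc=shot('scene');s=bot.state()
R=np.array(s['eef_rot']);p=np.array(s['tcp_pos']);tip=p+R@[.093,0,.002];print(p,R,tip,proj(sc,tip))
cv2.imwrite('pics/k3.png',cv2.resize(sc['pixels'][165:225,290:360],(700,600))[...,::-1])
D=np.array([.617,.051,.0]);a=.103;u=np.array([np.cos(a),np.sin(a),0]);n=np.array([-u[1],u[0],0]);lip=D-u*.0795;print((tip-lip)@u,(tip-lip)@n)
go(lip+u*(.03-.093)+[0,0,.061],a)
E
```

```text
[0.404  0.0306 0.0623] [[ 0.9946  0.1031 -0.009 ]
 [ 0.1031 -0.9947  0.0023]
 [-0.0087 -0.0032 -1.    ]] [0.4965 0.0402 0.0595] [[320.0487 202.279 ]]
-0.04146173338628533 0.0016271103700720127
t 7.75 p [0.404  0.0306 0.0623] dp [0.0714, 0.0016, 0.0007] ang [-0.0032, 0.0087, 0.0003]
```

View pics/k3.png

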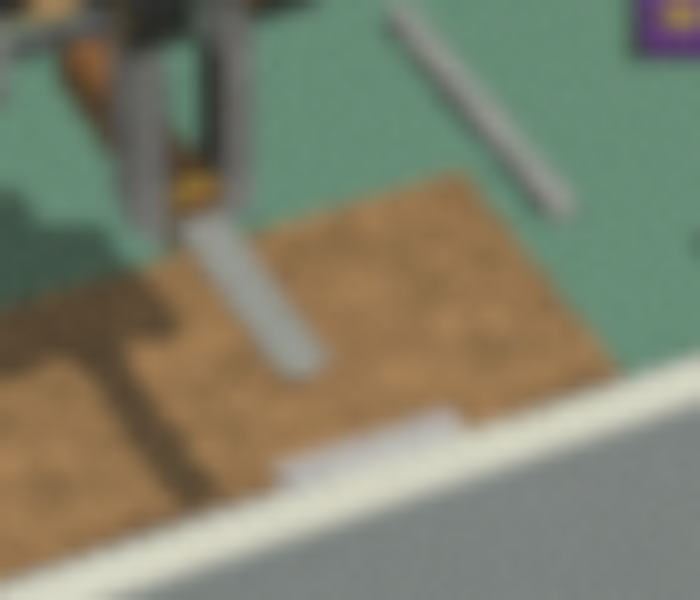

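The tip sits at (305,365) in the crop, i.e. pixel 320.5,201.5. The expected pixel was 320,202.3, so the knife is still true even though the grip slackened just then. I let the grip recover, then insert.

>>> step_arm --motion '[{"dp":[0,0,0],"angular":[0,0,0]},{"dp":[0,0,0],"angular":[0,0,0]},{"dp":[0,0,0],"angular":[0,0,0]},{"dp":[0,0,0],"angular":[0,0,0]}]' --jaw 1.0 --newtons 60

```text
t: 8.25
tcp_pos: [0.4036, 0.0302, 0.0616]
eef_rot: [[0.995, 0.103, -0.01], [0.103, -0.995, 0.001], [-0.01, -0.003, -1.0]]
force: [0.1, -0.1, -0.9]
grip_width: 0.187
finger_force: 60.0
```

>>> step_arm --motion '[{"dp":[0.02,0.001,0.001],"angular":[0,0.009,0]},{"dp":[0.035,0.0015,0.001],"angular":[0,0.009,0]},{"dp":[0.048,0.0015,0.001],"angular":[0,0.009,0]},{"dp":[0.06,0.0015,0.001],"angular":[0,0.009,0]},{"dp":[0.0714,0.0015,0.001],"angular":[0,0.009,0]},{"dp":[0.0714,0.0015,0.001],"angular":[0,0.009,0]},{"dp":[0.0714,0.0015,0.001],"angular":[0,0.009,0]}]'

```text
t: 9.12
tcp_pos: [0.4743, 0.0359, 0.0598]
eef_rot: [[0.995, 0.102, -0.002], [0.102, -0.995, 0.002], [-0.001, -0.003, -1.0]]
force: [-0.5, -0.3, -0.7]
grip_width: 0.185
finger_force: 60.0
```

>>> step_arm --motion '[{"dp":[0,0,-0.006],"angular":[0,0,0]},{"dp":[0.001,0,-0.016],"angular":[0,0,0]},{"dp":[0.002,0,-0.026],"angular":[0,0,0]},{"dp":[0.005,0,-0.037],"angular":[0,0,0]},{"dp":[0.007,0,-0.046],"angular":[0,0,0]},{"dp":[0.011,0,-0.056],"angular":[0,0,0]},{"dp":[0.016,0,-0.065],"angular":[0,0,0]},{"dp":[0.021,0,-0.073],"angular":[0,0,0]},{"dp":[0.027,0,-0.081],"angular":[0,0,0]},{"dp":[0.027,0,-0.081],"angular":[0,0,0]}]'

```text
t: 10.38
tcp_pos: [0.5026, 0.0386, 0.1414]
eef_rot: [[0.995, 0.103, 0.0], [0.103, -0.995, 0.002], [0.0, -0.002, -1.0]]
force: [0.0, -0.3, -1.5]
grip_width: 0.186
finger_force: 60.0
```

```bash
python3 - <<'E'
from h import *
sc=shot('scene');s=bot.state();print(s['force'],s['finger_force'])
cv2.imwrite('pics/k4.png',cv2.resize(sc['pixels'][130:270,270:410],(600,600))[...,::-1])
E
```

```text
[-0.0355  0.0159 -1.0489] 59.994744658470154
```

View pics/k4.png

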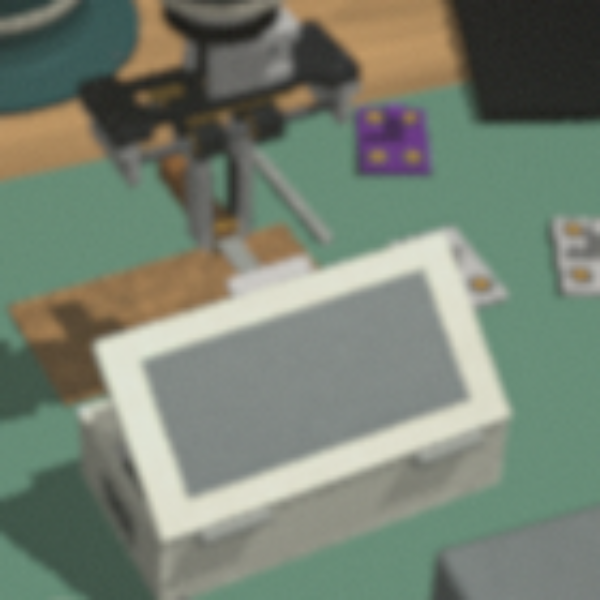

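The lid stands open about 40°, with its near edge raised and the blade under the lip at (235,255). I carry on along the arc.

>>> step_arm --motion '[{"dp":[0.007,0,-0.008],"angular":[0,0,0]},{"dp":[0.015,0,-0.015],"angular":[0,0,0]},{"dp":[0.023,0,-0.021],"angular":[0,0,0]},{"dp":[0.031,0,-0.026],"angular":[0,0,0]},{"dp":[0.04,0,-0.031],"angular":[0,0,0]},{"dp":[0.05,0,-0.035],"angular":[0,0,0]},{"dp":[0.06,0,-0.038],"angular":[0,0,0]},{"dp":[0.07,0,-0.04],"angular":[0,0,0]},{"dp":[0.08,0,-0.041],"angular":[0,0,0]},{"dp":[0.09,0,-0.042],"angular":[0,0,0]},{"dp":[0.1,0,-0.041],"angular":[0,0,0]},{"dp":[0.11,0,-0.04],"angular":[0,0,0]},{"dp":[0.118,0,-0.038],"angular":[0,0,0]},{"dp":[0.124,0,-0.037],"angular":[0,0,0]},{"dp":[0.124,0,-0.037],"angular":[0,0,0]}]'

```text
t: 12.3
tcp_pos: [0.6253, 0.0512, 0.1775]
eef_rot: [[0.995, 0.103, -0.001], [0.103, -0.995, 0.002], [-0.001, -0.002, -1.0]]
force: [0.7, 0.5, -0.7]
grip_width: 0.184
finger_force: 60.0
```

>>> step_arm --motion '[{"dp":[0.003,0,0],"angular":[0,0,0]},{"dp":[0.006,0,0],"angular":[0,0,0]},{"dp":[0.008,0,0],"angular":[0,0,0]},{"dp":[0.008,0,0],"angular":[0,0,0]}]'

```text
t: 12.8
tcp_pos: [0.632, 0.0519, 0.1774]
eef_rot: [[0.995, 0.102, -0.004], [0.102, -0.995, 0.003], [-0.004, -0.003, -1.0]]
force: [-10.6, -0.5, 1.9]
grip_width: 0.187
finger_force: 60.0
```

```bash
python3 - <<'E'
from h import *
P=[.4248,.0355];a=.1+np.pi/2
go([.45,.038,.17],.1); go([*P,.10],a); go([*P,.0185],a)
E
```

```text
t 12.8 p [0.632  0.0519 0.1774] dp [-0.1825, -0.0048, 0.008] ang [-0.003, 0.0036, 0.0025]
t 12.8 p [0.632  0.0519 0.1774] dp [-0.2076, -0.0046, 0.0781] ang [-0.0052, 0.0005, -1.5683]
t 12.8 p [0.632  0.0519 0.1774] dp [-0.2073, -0.0044, 0.1596] ang [-0.0052, 0.0005, -1.5683]
```

>>> step_arm --motion '[{"dp":[-0.06,0,0.004],"angular":[0,0,0]},{"dp":[-0.12,0,0.006],"angular":[0,0,0]},{"dp":[-0.18,-0.005,0.008],"angular":[0,0,0]},{"dp":[-0.19,-0.005,0.012],"angular":[0,0,-0.18]},{"dp":[-0.2,-0.005,0.02],"angular":[0,0,-0.36]},{"dp":[-0.208,-0.005,0.03],"angular":[0,0,-0.54]},{"dp":[-0.208,-0.005,0.04],"angular":[0,0,-0.72]},{"dp":[-0.208,-0.005,0.05],"angular":[0,0,-0.9]},{"dp":[-0.208,-0.005,0.06],"angular":[0,0,-1.08]},{"dp":[-0.208,-0.005,0.07],"angular":[0,0,-1.26]},{"dp":[-0.208,-0.005,0.08],"angular":[0,0,-1.44]},{"dp":[-0.208,-0.005,0.11],"angular":[-0.005,0,-1.568]},{"dp":[-0.208,-0.005,0.13],"angular":[-0.005,0,-1.568]},{"dp":[-0.208,-0.005,0.13],"angular":[-0.005,0,-1.568]},{"dp":[-0.208,-0.005,0.13],"angular":[-0.005,0,-1.568]},{"dp":[-0.208,-0.005,0.13],"angular":[-0.005,0,-1.568]}]'

```text
t: 14.8
tcp_pos: [0.426, 0.0363, 0.0487]
eef_rot: [[-0.1, 0.995, 0.004], [0.995, 0.1, 0.0], [-0.0, 0.004, -1.0]]
force: [0.1, 0.2, -0.6]
grip_width: 0.189
finger_force: 60.0
```

```bash
python3 - <<'E'
from h import *
go([.4248,.0355,.0185],.1+np.pi/2); s=bot.state();print(s['q'],s['eef_rot'])
E
```

```text
t 14.8 p [0.426  0.0363 0.0487] dp [-0.0006, -0.0014, 0.0302] ang [0.0035, 0.0002, 0.0001]
[-40.4138  23.0755  36.6067 128.1163 -23.912   35.1769  19.5408] [[-0.0999  0.995   0.0035]
 [ 0.995   0.0999  0.0002]
 [-0.0002  0.0035 -1.    ]]
```

>>> step_arm --motion '[{"dp":[0,-0.001,0.015],"angular":[0.003,0,0]},{"dp":[0,-0.001,0.025],"angular":[0.003,0,0]},{"dp":[0,-0.001,0.03],"angular":[0.003,0,0]},{"dp":[0,-0.001,0.03],"angular":[0.003,0,0]},{"dp":[0,-0.001,0.03],"angular":[0.003,0,0]}]'

```text
t: 15.42
tcp_pos: [0.4245, 0.0358, 0.0177]
eef_rot: [[-0.1, 0.995, -0.001], [0.995, 0.1, -0.001], [-0.001, -0.001, -1.0]]
force: [1.0, 0.8, -1.0]
grip_width: 0.186
finger_force: 60.0
```

>>> step_arm --motion '[{"dp":[0,0,0],"angular":[0,0,0]},{"dp":[0,0,0],"angular":[0,0,0]},{"dp":[0,0,0],"angular":[0,0,0]},{"dp":[0,0,0],"angular":[0,0,0]},{"dp":[0,0,-0.05],"angular":[0,0,0]},{"dp":[0,0,-0.1],"angular":[0,0,0]},{"dp":[0,0,-0.13],"angular":[0,0,0]}]' --jaw 0.5

```text
t: 16.3
tcp_pos: [0.425, 0.036, 0.1498]
eef_rot: [[-0.1, 0.995, 0.001], [0.995, 0.1, 0.0], [-0.0, 0.001, -1.0]]
force: [0.8, -0.2, -0.2]
grip_width: 0.504
finger_force: 0.0
```

```bash
python3 - <<'E'
from h import *
# trays: A (.4782,.3678,-.386)  B (.4541,.248,.05): close across tray y (tool x along tray x)
s=bot.state();print(s['tcp_pos'],s['q'][6])
top=shot('top');sc=shot('scene')
print(fit([top],'tray',[.454,.248,.05]),fit([top],'tray',[.478,.3676,-.385]))
cv2.imwrite('pics/k5.png',cv2.resize(sc['pixels'][110:270,250:450],(750,600))[...,::-1])
for yaw in (.05,.05+np.pi): go([.4541,.2478,.12],yaw)
E
```

```text
[0.425  0.036  0.1498] 7.835541350950658
(array([0.4541, 0.2474, 0.0517]), np.float64(0.05784923280838168)) (array([ 0.4779,  0.3676, -0.3803]), np.float64(0.040828128614388164))
t 16.4 p [0.426  0.0365 0.1503] dp [0.2073, 0.0491, 0.0308] ang [0.0013, -0.0038, 1.6211]
t 16.4 p [0.426  0.0365 0.1503] dp [0.2073, 0.0491, 0.0308] ang [0.0037, 0.0013, -1.5205]
```

View pics/k5.png

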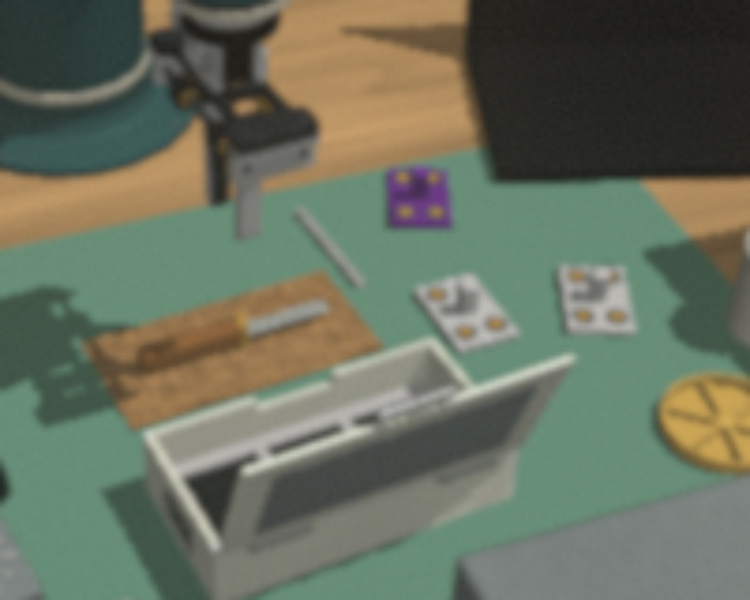

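The knife lies fully on the pad at (235,330), the lid is wide open, and both trays are still where they were. Something bright shows in the +y seat at (415,405), so I check it from above.

```bash
python3 - <<'E'
from h import *
top=shot('top')
cv2.imwrite('pics/t5.png',cv2.resize(top['pixels'][110:220,250:390],(764,600),interpolation=cv2.INTER_CUBIC)[...,::-1])
D=np.array([.617,.051]);a=.103;u=np.array([np.cos(a),np.sin(a)]);n=np.array([-u[1],u[0]])
for k in(-1,0,1):
    c=np.array([*(D+n*.076*k),.024]); print(c,proj(top,c),(proj(top,c)-[250,110])*5.457)
E
```

```text
[ 0.6248 -0.0246  0.024 ] [[346.6514 166.1484]] [[527.4265 306.4019]]
[0.617 0.051 0.024] [[318.974  168.4073]] [[376.3912 318.7287]]
[0.6092 0.1266 0.024 ] [[291.2051 170.6737]] [[224.8562 331.0964]]
```

View pics/t5.png

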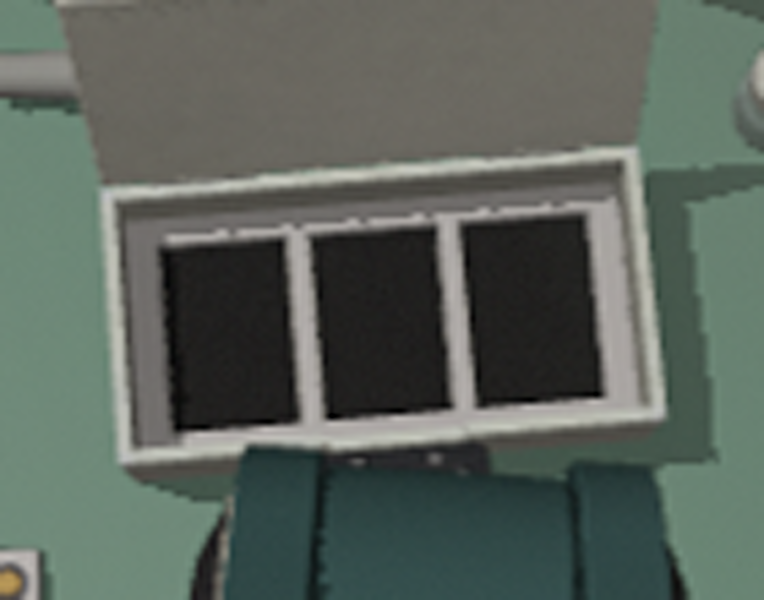

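All three seats are empty black platforms, with centres at (230,335), (382,322) and (531,310) in this crop. That agrees with the fit to about 1 mm. I go to tray B at (0.454,0.248).

>>> step_arm --motion '[{"dp":[0.03,0.007,0],"angular":[0,0,-0.18]},{"dp":[0.06,0.014,0],"angular":[0,0,-0.36]},{"dp":[0.09,0.021,0],"angular":[0,0,-0.54]},{"dp":[0.12,0.03,0],"angular":[0,0,-0.72]},{"dp":[0.15,0.036,0],"angular":[0,0,-0.9]},{"dp":[0.18,0.042,0],"angular":[0,0,-1.08]},{"dp":[0.2073,0.0491,0.01],"angular":[0,0,-1.26]},{"dp":[0.2073,0.0491,0.02],"angular":[0,0,-1.44]},{"dp":[0.2073,0.0491,0.03],"angular":[0,0,-1.5205]},{"dp":[0.2073,0.0491,0.03],"angular":[0,0,-1.5205]},{"dp":[0.2073,0.0491,0.03],"angular":[0,0,-1.5205]},{"dp":[0.2073,0.0491,0.03],"angular":[0,0,-1.5205]}]'

```text
t: 17.95
tcp_pos: [0.4528, 0.2472, 0.1179]
eef_rot: [[-0.999, -0.048, -0.001], [-0.048, 0.999, -0.0], [0.001, -0.0, -1.0]]
force: [0.3, -0.3, -0.4]
grip_width: 0.502
finger_force: 0.0
```

```bash
python3 - <<'E'
from h import *
go([.4541,.2475,.022],.05+np.pi); print(bot.state()['q'])
E
```

```text
t 17.95 p [0.4528 0.2472 0.1179] dp [-0.0013, 0.0003, 0.0959] ang [-0.0005, -0.0007, -0.0016]
[-49.9924  21.0241  21.5858 113.5759 -10.3433  47.2739  70.1172]
```

>>> step_arm --motion '[{"dp":[-0.001,0,0.04],"angular":[0,0,0]},{"dp":[-0.001,0,0.08],"angular":[0,0,0]},{"dp":[-0.001,0,0.0955],"angular":[0,0,0]},{"dp":[-0.001,0,0.0955],"angular":[0,0,0]},{"dp":[-0.001,0,0.0955],"angular":[0,0,0]}]'

```text
t: 18.58
tcp_pos: [0.4544, 0.2475, 0.0235]
eef_rot: [[-0.999, -0.049, 0.001], [-0.049, 0.999, 0.0], [-0.001, 0.0, -1.0]]
force: [-0.0, 0.9, 0.0]
grip_width: 0.499
finger_force: 0.0
```

>>> step_arm --motion '[{"dp":[0,0,0],"angular":[0,0,0]},{"dp":[0,0,0],"angular":[0,0,0]},{"dp":[0,0,0],"angular":[0,0,0]},{"dp":[0,0,0],"angular":[0,0,0]},{"dp":[0,0,0],"angular":[0,0,0]}]' --jaw 1.0 --newtons 50

```text
t: 19.2
tcp_pos: [0.4538, 0.2472, 0.0224]
eef_rot: [[-0.999, -0.05, -0.001], [-0.05, 0.999, -0.001], [0.001, -0.0, -1.0]]
force: [-1.1, -0.6, 5.6]
grip_width: 0.162
finger_force: 50.0
```

```bash
python3 - <<'E'
from h import *
a=.103;u=np.array([np.cos(a),np.sin(a)]);n=np.array([-u[1],u[0]]);D=np.array([.616,.050])
for k in(-1,1): print(D+n*.076*k)
go([.54,.1,.17],a+np.pi);go([*(D-n*.076),.12],a+np.pi)
E
```

```text
[ 0.6238 -0.0256]
[0.6082 0.1256]
t 19.2 p [0.4538 0.2472 0.0224] dp [-0.0787, -0.1514, -0.1475] ang [-0.0005, -0.0008, -0.0533]
t 19.2 p [0.4538 0.2472 0.0224] dp [-0.1562, -0.281, -0.0975] ang [-0.0005, -0.0008, -0.0533]
```

>>> step_arm --motion '[{"dp":[0,0,-0.05],"angular":[0,0,0]},{"dp":[0,0,-0.1],"angular":[0,0,0]},{"dp":[-0.03,-0.04,-0.14],"angular":[0,0,-0.02]},{"dp":[-0.06,-0.09,-0.14],"angular":[0,0,-0.053]},{"dp":[-0.085,-0.14,-0.14],"angular":[0,0,-0.053]},{"dp":[-0.11,-0.19,-0.14],"angular":[0,0,-0.053]},{"dp":[-0.135,-0.235,-0.14],"angular":[0,0,-0.053]},{"dp":[-0.156,-0.281,-0.12],"angular":[0,0,-0.053]},{"dp":[-0.156,-0.281,-0.098],"angular":[0,0,-0.053]},{"dp":[-0.156,-0.281,-0.098],"angular":[0,0,-0.053]},{"dp":[-0.156,-0.281,-0.098],"angular":[0,0,-0.053]},{"dp":[-0.156,-0.281,-0.098],"angular":[0,0,-0.053]}]'

```text
t: 20.7
tcp_pos: [0.6239, -0.025, 0.1213]
eef_rot: [[-0.995, -0.104, 0.0], [-0.104, 0.995, -0.0], [-0.0, -0.0, -1.0]]
force: [0.7, -0.6, -1.8]
grip_width: 0.165
finger_force: 50.0
```

```bash
python3 - <<'E'
from h import *
s=bot.state();print(s['grip_width'],s['finger_force'],s['force'],s['eef_rot'])
go([.6238,-.0256,.043],.103+np.pi)
E
```

```text
0.16474279027720914 49.998469948768616 [ 0.7231 -0.5506 -1.787 ] [[-0.9946 -0.1035  0.0004]
 [-0.1035  0.9946 -0.0003]
 [-0.0004 -0.0004 -1.    ]]
t 20.7 p [ 0.6239 -0.025   0.1213] dp [0.0002, -0.0006, 0.0783] ang [-0.0004, 0.0004, 0.0007]
```

Down to just above the platform, then press gently.

>>> step_arm --motion '[{"dp":[0,-0.0006,0.03],"angular":[0,0,0]},{"dp":[0,-0.0006,0.055],"angular":[0,0,0]},{"dp":[0,-0.0006,0.07],"angular":[0,0,0]},{"dp":[0,-0.0006,0.076],"angular":[0,0,0]},{"dp":[0,-0.0006,0.076],"angular":[0,0,0]},{"dp":[0,-0.0006,0.076],"angular":[0,0,0]}]'

```text
t: 21.45
tcp_pos: [0.624, -0.0263, 0.0451]
eef_rot: [[-0.995, -0.103, 0.0], [-0.103, 0.995, -0.001], [-0.0, -0.001, -1.0]]
force: [0.1, -0.0, -0.9]
grip_width: 0.165
finger_force: 50.0
```

>>> step_arm --motion '[{"dp":[0,0,0.002],"angular":[0,0,0]},{"dp":[0,0,0.004],"angular":[0,0,0]},{"dp":[0,0,0.006],"angular":[0,0,0]},{"dp":[0,0,0.008],"angular":[0,0,0]},{"dp":[0,0,0.008],"angular":[0,0,0]},{"dp":[0,0,0.008],"angular":[0,0,0]}]'

```text
t: 22.2
tcp_pos: [0.6242, -0.0264, 0.0382]
eef_rot: [[-0.995, -0.102, 0.001], [-0.102, 0.995, 0.0], [-0.001, 0.0, -1.0]]
force: [-9.8, 1.6, 33.2]
grip_width: 0.17
finger_force: 50.0
```

>>> step_arm --motion '[{"dp":[0,0,-0.004],"angular":[0,0,0]},{"dp":[0,0,-0.004],"angular":[0,0,0]},{"dp":[0,0,-0.004],"angular":[0,0,0]},{"dp":[0,0,-0.004],"angular":[0,0,0]},{"dp":[0,0,-0.004],"angular":[0,0,0]},{"dp":[0,0,-0.05],"angular":[0,0,0]},{"dp":[0,0,-0.1],"angular":[0,0,0]},{"dp":[0,0,-0.12],"angular":[0,0,0]},{"dp":[0,0,-0.12],"angular":[0,0,0]}]' --jaw 0.6

```text
t: 23.32
tcp_pos: [0.6241, -0.0262, 0.1572]
eef_rot: [[-0.995, -0.103, 0.001], [-0.103, 0.995, -0.0], [-0.001, -0.0, -1.0]]
force: [0.9, 0.3, -0.1]
grip_width: 0.397
finger_force: 0.0
```

```bash
python3 - <<'E'
from h import *
top=shot('top')
print(fit([top],'tray',[.478,.3676,-.385]))
cv2.imwrite('pics/t6.png',cv2.resize(top['pixels'][110:220,250:390],(764,600),interpolation=cv2.INTER_CUBIC)[...,::-1])
go([.478,.3676,.12],np.pi-.383)
E
```

```text
(array([ 0.4779,  0.3676, -0.3836]), np.float64(0.04086100514348408))
t 23.38 p [ 0.6234 -0.0261  0.1558] dp [0.1042, 0.4065, 0.0358] ang [-0.0006, -0.0009, 0.4859]
```

>>> step_arm --motion '[{"dp":[0.015,0.06,0],"angular":[0,0,0.1]},{"dp":[0.03,0.12,0],"angular":[0,0,0.2]},{"dp":[0.045,0.18,0],"angular":[0,0,0.3]},{"dp":[0.06,0.24,0],"angular":[0,0,0.4]},{"dp":[0.075,0.3,0.01],"angular":[0,0,0.486]},{"dp":[0.09,0.36,0.02],"angular":[0,0,0.486]},{"dp":[0.104,0.4065,0.035],"angular":[0,0,0.486]},{"dp":[0.104,0.4065,0.035],"angular":[0,0,0.486]},{"dp":[0.104,0.4065,0.035],"angular":[0,0,0.486]},{"dp":[0.104,0.4065,0.035],"angular":[0,0,0.486]},{"dp":[0.104,0.4065,0.035],"angular":[0,0,0.486]}]'

```text
t: 24.75
tcp_pos: [0.479, 0.3666, 0.1213]
eef_rot: [[-0.927, 0.375, -0.001], [0.375, 0.927, -0.001], [0.0, -0.001, -1.0]]
force: [-0.2, 0.8, -0.3]
grip_width: 0.399
finger_force: 0.0
```

```bash
python3 - <<'E'
from h import *
top=shot('top');sc=shot('scene')
A=cv2.resize(top['pixels'][110:220,250:390],(500,393),interpolation=cv2.INTER_CUBIC);B=cv2.resize(sc['pixels'][140:270,350:450],(300,393),interpolation=cv2.INTER_CUBIC)
cv2.imwrite('pics/t7.png',np.hstack([A,B])[...,::-1])
go([.478,.3676,.022],np.pi-.383)
E
```

```text
t 24.85 p [0.4788 0.3669 0.1213] dp [0.001, 0.0004, 0.0993] ang [-0.0008, -0.0004, -0.0012]
```

View pics/t7.png

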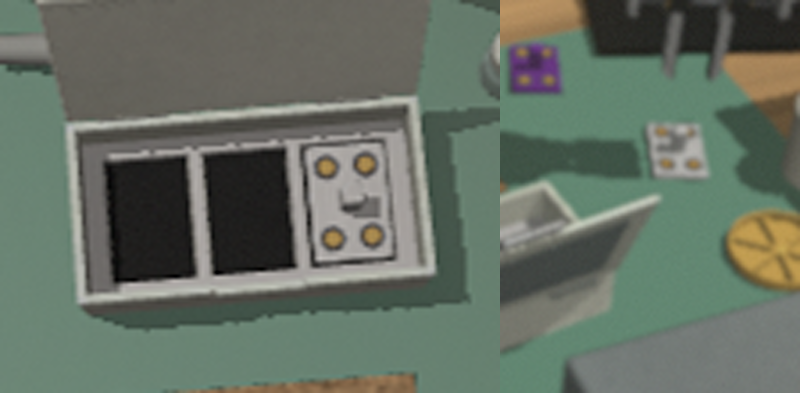

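The tray sits flush in seat 0 with an even dark gap all round (centre (350,205) in the left half), and tray A is unmoved. I grip tray A.

>>> step_arm --motion '[{"dp":[0.001,0,0.04],"angular":[0,0,0]},{"dp":[0.001,0,0.08],"angular":[0,0,0]},{"dp":[0.001,0,0.099],"angular":[0,0,0]},{"dp":[0.001,0,0.099],"angular":[0,0,0]},{"dp":[0.001,0,0.099],"angular":[0,0,0]}]'

```text
t: 25.48
tcp_pos: [0.478, 0.368, 0.0231]
eef_rot: [[-0.927, 0.374, 0.0], [0.374, 0.927, 0.0], [-0.0, 0.0, -1.0]]
force: [-0.0, -0.5, 0.7]
grip_width: 0.4
finger_force: 0.0
```

>>> step_arm --motion '[{"dp":[0,0,0],"angular":[0,0,0]},{"dp":[0,0,0],"angular":[0,0,0]},{"dp":[0,0,0],"angular":[0,0,0]},{"dp":[0,0,0],"angular":[0,0,0]},{"dp":[0,0,0],"angular":[0,0,0]}]' --jaw 1.0 --newtons 50

```text
t: 26.1
tcp_pos: [0.4776, 0.3679, 0.0225]
eef_rot: [[-0.927, 0.374, -0.001], [0.374, 0.927, -0.0], [0.0, -0.0, -1.0]]
force: [-1.6, -0.3, 6.7]
grip_width: 0.165
finger_force: 50.0
```

```bash
python3 - <<'E'
from h import *
go([.6082,.1256,.12],.103+np.pi)
E
```

```text
t 26.1 p [0.4776 0.3679 0.0225] dp [-0.2117, -0.1759, -0.0975] ang [-0.0003, -0.0006, -0.4863]
```

>>> step_arm --motion '[{"dp":[0,0,-0.05],"angular":[0,0,0]},{"dp":[0,0,-0.1],"angular":[0,0,0]},{"dp":[-0.04,-0.03,-0.14],"angular":[0,0,-0.12]},{"dp":[-0.085,-0.07,-0.14],"angular":[0,0,-0.25]},{"dp":[-0.13,-0.108,-0.14],"angular":[0,0,-0.37]},{"dp":[-0.17,-0.14,-0.14],"angular":[0,0,-0.486]},{"dp":[-0.2117,-0.1759,-0.12],"angular":[0,0,-0.486]},{"dp":[-0.2117,-0.1759,-0.098],"angular":[0,0,-0.486]},{"dp":[-0.2117,-0.1759,-0.098],"angular":[0,0,-0.486]},{"dp":[-0.2117,-0.1759,-0.098],"angular":[0,0,-0.486]},{"dp":[-0.2117,-0.1759,-0.098],"angular":[0,0,-0.486]}]'

```text
t: 27.48
tcp_pos: [0.6083, 0.1263, 0.1212]
eef_rot: [[-0.995, -0.104, 0.0], [-0.104, 0.995, -0.0], [-0.0, -0.0, -1.0]]
force: [-1.0, 0.3, -0.8]
grip_width: 0.169
finger_force: 50.0
```

```bash
python3 - <<'E'
from h import *
s=bot.state();print(s['grip_width'],s['finger_force'])
go([.6082,.1256,.045],.103+np.pi)
E
```

```text
0.16908980331972193 49.99931752681732
t 27.48 p [0.6083 0.1263 0.1212] dp [0.0002, -0.0007, 0.0762] ang [-0.0001, 0.0003, 0.0009]
```

>>> step_arm --motion '[{"dp":[0,-0.0007,0.03],"angular":[0,0,0]},{"dp":[0,-0.0007,0.055],"angular":[0,0,0]},{"dp":[0,-0.0007,0.07],"angular":[0,0,0]},{"dp":[0,-0.0007,0.076],"angular":[0,0,0]},{"dp":[0,-0.0007,0.076],"angular":[0,0,0]},{"dp":[0,-0.0007,0.076],"angular":[0,0,0]}]'

```text
t: 28.22
tcp_pos: [0.6086, 0.1248, 0.0451]
eef_rot: [[-0.995, -0.103, 0.0], [-0.103, 0.995, -0.0], [-0.0, -0.0, -1.0]]
force: [-0.4, 0.6, -1.2]
grip_width: 0.162
finger_force: 50.0
```

>>> step_arm --motion '[{"dp":[0,0,0.002],"angular":[0,0,0]},{"dp":[0,0,0.004],"angular":[0,0,0]},{"dp":[0,0,0.006],"angular":[0,0,0]},{"dp":[0,0,0.0075],"angular":[0,0,0]},{"dp":[0,0,0.0075],"angular":[0,0,0]},{"dp":[0,0,0.0075],"angular":[0,0,0]}]'

```text
t: 28.98
tcp_pos: [0.6087, 0.1249, 0.0383]
eef_rot: [[-0.995, -0.102, 0.0], [-0.102, 0.995, 0.0], [-0.001, 0.0, -1.0]]
force: [-7.1, -0.4, 27.9]
grip_width: 0.167
finger_force: 50.0
```

>>> step_arm --motion '[{"dp":[0,0,-0.004],"angular":[0,0,0]},{"dp":[0,0,-0.004],"angular":[0,0,0]},{"dp":[0,0,-0.004],"angular":[0,0,0]},{"dp":[0,0,-0.004],"angular":[0,0,0]},{"dp":[0,0,-0.004],"angular":[0,0,0]},{"dp":[0,0,-0.05],"angular":[0,0,0]},{"dp":[0.03,0,-0.1],"angular":[0,0,0]},{"dp":[0.09,0.03,-0.15],"angular":[0,0,0]},{"dp":[0.15,0.09,-0.2],"angular":[0,0,0]},{"dp":[0.15,0.12,-0.2],"angular":[0,0,0]},{"dp":[0.15,0.12,-0.2],"angular":[0,0,0]}]' --jaw 0.6

```text
t: 30.35
tcp_pos: [0.4452, 0.2319, 0.2384]
eef_rot: [[-0.994, -0.107, 0.001], [-0.107, 0.994, 0.002], [-0.001, 0.002, -1.0]]
force: [0.4, -1.0, -0.5]
grip_width: 0.398
finger_force: 0.0
```

```bash
python3 - <<'E'
from h import *
top=shot('top');sc=shot('scene')
A=cv2.resize(top['pixels'][0:225,200:520],(796,560),interpolation=cv2.INTER_CUBIC)
cv2.imwrite('pics/t8.png',A[...,::-1])
cv2.imwrite('pics/s8.png',cv2.resize(sc['pixels'][150:400],(800,312),interpolation=cv2.INTER_CUBIC)[...,::-1])
s=bot.state();print(s['t'],s['tcp_pos'],s['grip_width'])
E
```

```text
30.45 [0.4463 0.23   0.2372] 0.3987295838039242
```

View pics/t8.png

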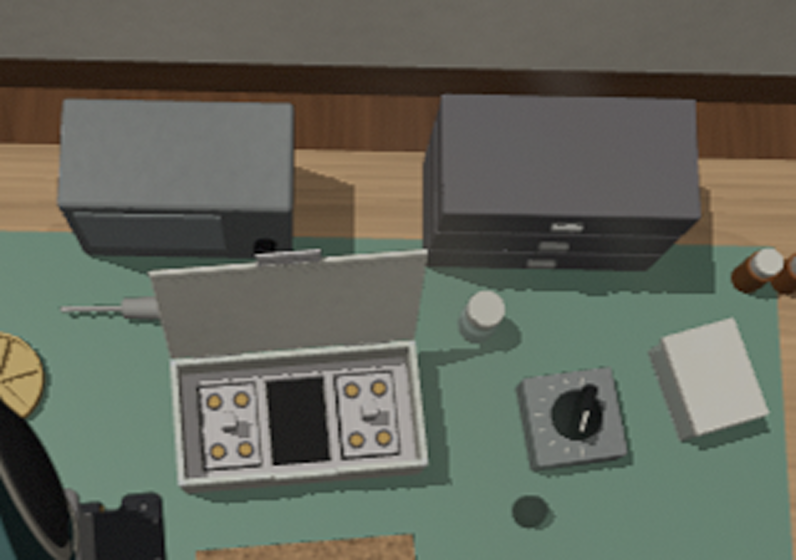

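Both trays sit flush in the end seats, at (232,422) and (368,413), with even gaps. Behind the open lid there are two cabinets, but there is room at x≈0.76 for the fingers. I reach over the lid and swing it shut from behind.

```bash
python3 - <<'E'
from h import *
a=.103;u=np.array([np.cos(a),np.sin(a)]);D=np.array([.616,.050])
go([*(D-u*.03),.29],a+np.pi);go([*(D+u*.147),.29],a+np.pi);go([*(D+u*.147),.17],a+np.pi);print(D+u*.147)
E
```

```text
t 30.45 p [0.4463 0.23   0.2372] dp [-0.1199, -0.1968, -0.0528] ang [0.0003, -0.0001, 0.0021]
t 30.45 p [0.4463 0.23   0.2372] dp [-0.2969, -0.1971, -0.0529] ang [0.0003, -0.0001, 0.0021]
t 30.45 p [0.4463 0.23   0.2372] dp [-0.2969, -0.1972, 0.0671] ang [0.0003, -0.0001, 0.0021]
[0.7622 0.0651]
```

>>> step_arm --motion '[{"dp":[-0.03,-0.05,-0.053],"angular":[0,0,0]},{"dp":[-0.06,-0.1,-0.053],"angular":[0,0,0]},{"dp":[-0.09,-0.15,-0.053],"angular":[0,0,0]},{"dp":[-0.12,-0.197,-0.053],"angular":[0,0,0]},{"dp":[-0.18,-0.197,-0.053],"angular":[0,0,0]},{"dp":[-0.24,-0.197,-0.053],"angular":[0,0,0]},{"dp":[-0.297,-0.197,-0.053],"angular":[0,0,0]},{"dp":[-0.297,-0.197,-0.053],"angular":[0,0,0]},{"dp":[-0.297,-0.197,-0.053],"angular":[0,0,0]},{"dp":[-0.297,-0.197,-0.053],"angular":[0,0,0]},{"dp":[-0.297,-0.197,-0.02],"angular":[0,0,0]},{"dp":[-0.297,-0.197,0.02],"angular":[0,0,0]},{"dp":[-0.297,-0.197,0.05],"angular":[0,0,0]},{"dp":[-0.297,-0.197,0.067],"angular":[0,0,0]},{"dp":[-0.297,-0.197,0.067],"angular":[0,0,0]},{"dp":[-0.297,-0.197,0.067],"angular":[0,0,0]}]' --jaw 1.0 --newtons 20

```text
t: 32.45
tcp_pos: [0.7629, 0.0632, 0.1714]
eef_rot: [[-0.995, -0.103, 0.001], [-0.103, 0.995, -0.0], [-0.001, -0.001, -1.0]]
force: [0.3, 0.3, 0.1]
grip_width: 0.006
finger_force: 0.0
```

>>> step_arm --motion '[{"dp":[0.016,0,0],"angular":[0,0,0]},{"dp":[0.028,0,0],"angular":[0,0,0]},{"dp":[0.04,0,-0.001],"angular":[0,0,0]},{"dp":[0.052,0,-0.002],"angular":[0,0,0]},{"dp":[0.064,0,-0.004],"angular":[0,0,0]},{"dp":[0.077,0,-0.004],"angular":[0,0,0]},{"dp":[0.09,0,-0.003],"angular":[0,0,0]},{"dp":[0.103,0,0.001],"angular":[0,0,0]},{"dp":[0.115,0,0.006],"angular":[0,0,0]},{"dp":[0.127,0,0.013],"angular":[0,0,0]},{"dp":[0.137,0,0.021],"angular":[0,0,0]},{"dp":[0.146,0,0.03],"angular":[0,0,0]},{"dp":[0.154,0,0.04],"angular":[0,0,0]},{"dp":[0.162,0,0.056],"angular":[0,0,0]},{"dp":[0.166,0,0.065],"angular":[0,0,0]},{"dp":[0.168,0,0.073],"angular":[0,0,0]},{"dp":[0.17,0,0.08],"angular":[0,0,0]},{"dp":[0.17,0,0.085],"angular":[0,0,0]},{"dp":[0.17,0,0.085],"angular":[0,0,0]}]'

```text
t: 34.83
tcp_pos: [0.5931, 0.0458, 0.0845]
eef_rot: [[-0.995, -0.102, -0.001], [-0.102, 0.995, -0.001], [0.001, -0.001, -1.0]]
force: [0.2, 0.4, -0.7]
grip_width: 0.01
finger_force: 0.0
```

>>> step_arm --motion '[{"dp":[0.01,0,-0.01],"angular":[0,0,0]},{"dp":[0.05,0,-0.01],"angular":[0,0,0]},{"dp":[0.05,0,0],"angular":[0,0,0]},{"dp":[0.05,0,0.005],"angular":[0,0,0]},{"dp":[0.05,0,0.007],"angular":[0,0,0]},{"dp":[0.05,0,0.008],"angular":[0,0,0]},{"dp":[0.05,0,0.008],"angular":[0,0,0]}]'

```text
t: 35.7
tcp_pos: [0.544, 0.0409, 0.0791]
eef_rot: [[-0.995, -0.102, -0.001], [-0.102, 0.995, 0.001], [0.001, 0.001, -1.0]]
force: [-23.8, 2.0, 54.5]
grip_width: 0.008
finger_force: 27.8
```

>>> step_arm --motion '[{"dp":[0,0,-0.02],"angular":[0,0,0]},{"dp":[0,0,-0.07],"angular":[0,0,0]},{"dp":[0.06,0.0,-0.12],"angular":[0,0,0]},{"dp":[0.12,0.0,-0.12],"angular":[0,0,0]},{"dp":[0.12,0.0,-0.12],"angular":[0,0,0]}]'

```text
t: 36.33
tcp_pos: [0.4223, 0.0284, 0.1978]
eef_rot: [[-0.995, -0.103, 0.0], [-0.103, 0.995, 0.002], [-0.0, 0.002, -1.0]]
force: [1.1, 0.2, -0.0]
grip_width: 0.006
finger_force: 0.0
```

```bash
python3 - <<'E'
from h import *
top=shot('top');sc=shot('scene')
A=cv2.resize(top['pixels'][140:190,405:455],(400,400),interpolation=cv2.INTER_CUBIC)
B=cv2.resize(sc['pixels'][190:290,210:400],(399,210),interpolation=cv2.INTER_CUBIC)
B=np.vstack([B,cv2.resize(top['pixels'][130:200,255:388],(399,190))])
cv2.imwrite('pics/v9.png',np.hstack([A,B])[...,::-1])
c=np.array([.6252,-.252,.077]);print(proj(top,c),(proj(top,c)-[405,140]+.5)*8)
a=.164
for k in range(0,360,45):
    t=np.radians(k)+a; print(k,(proj(top,[c[0]+.045*np.cos(t),c[1]+.045*np.sin(t),.036])-[405,140]+.5)*8)
print(fit([top],'dryer',[.617,.051,.103]))
E
```

```text
[[435.8837 163.1324]] [[251.0697 189.0592]]
0 [[186.6854  89.2854]]
45 [[102.0882 139.6622]]
90 [[ 81.0279 235.9164]]
135 [[136.6341 322.0181]]
180 [[236.6606 346.7629]]
225 [[321.7103 295.3026]]
270 [[341.6439 198.5552]]
315 [[285.5851 113.5368]]
(array([0.618 , 0.0507, 0.103 ]), np.float64(0.05484775970445054))
```

View pics/v9.png

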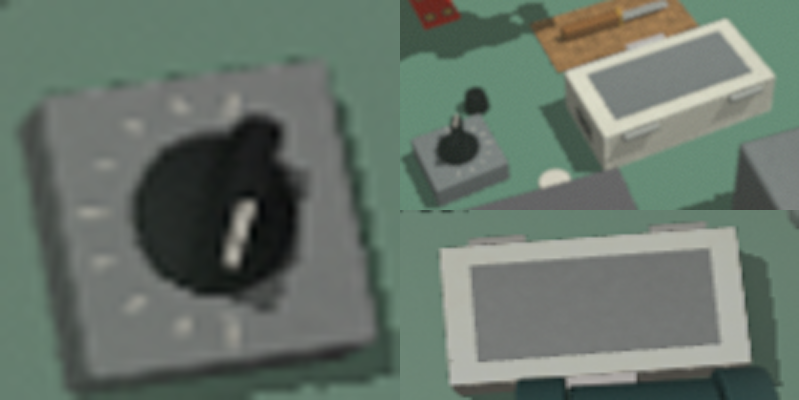

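The lid is shut flush and the knife is on the pad. On the dial (8x crop), mark 0 is at (232,335), mark 4 at (92,212) and mark 8 at (232,101). The line runs from (243,205) to (230,262), which is about click 1.

```bash
python3 - <<'E'
from h import *
top=bot.camera('top')
w=lambda u,v,z:ray(top,(405+(u+.5)/8-.5,140+(v+.5)/8-.5),z)[:2]
mk=[(232,335),(183,326),(135,303),(105,262),(92,212),(106,164),(133,126),(180,106),(232,101)]
P=np.array([w(*m,.036) for m in mk]);
A=np.c_[2*P,np.ones(9)];s=np.linalg.lstsq(A,(P**2).sum(1),rcond=None)[0];c=s[:2];print('centre',c,'r',np.sqrt(s[2]+c@c))
ang=np.degrees(np.unwrap(np.arctan2(*(P-c).T[::-1])));print(ang,np.diff(ang))
l0,l1=w(243,205,.077),w(230,262,.077);print('line',np.degrees(np.arctan2(*(l1-l0)[::-1])),l0,l1)
E
```

```text
centre [ 0.6253 -0.2528] r 0.04049095641946967
[-172.6003 -196.4438 -221.9057 -246.097  -271.0514 -295.9144 -319.3528
 -344.8302 -370.4216] [-23.8435 -25.4619 -24.1913 -24.9544 -24.863  -23.4385 -25.4774 -25.5914]
line 165.99491720873255 [ 0.6197 -0.2494] [ 0.6008 -0.2447]
```

```bash
python3 - <<'E'
from h import *
go([.6253,-.2525,.16],np.radians(165)); go([.6253,-.2525,.062],np.radians(165))
E
```

```text
t 36.48 p [0.4251 0.0288 0.1974] dp [-0.1702, -0.3004, 0.0376] ang [-0.0001, 0.0005, 0.3649]
t 36.48 p [0.4251 0.0288 0.1974] dp [-0.1701, -0.3004, 0.1356] ang [-0.0001, 0.0005, 0.3649]
```

>>> step_arm --motion '[{"dp":[-0.03,-0.05,0],"angular":[0,0,0.1]},{"dp":[-0.06,-0.1,0],"angular":[0,0,0.2]},{"dp":[-0.09,-0.15,0],"angular":[0,0,0.3]},{"dp":[-0.12,-0.2,0],"angular":[0,0,0.365]},{"dp":[-0.15,-0.25,0.01],"angular":[0,0,0.365]},{"dp":[-0.17,-0.3004,0.03],"angular":[0,0,0.365]},{"dp":[-0.17,-0.3004,0.0376],"angular":[0,0,0.365]},{"dp":[-0.17,-0.3004,0.0376],"angular":[0,0,0.365]},{"dp":[-0.17,-0.3004,0.0376],"angular":[0,0,0.365]},{"dp":[-0.17,-0.3004,0.0376],"angular":[0,0,0.365]}]' --jaw 0.5

```text
t: 37.72
tcp_pos: [0.6246, -0.252, 0.1601]
eef_rot: [[-0.966, 0.258, 0.0], [0.258, 0.966, -0.001], [-0.001, -0.0, -1.0]]
force: [-0.2, 0.2, 0.2]
grip_width: 0.499
finger_force: 0.0
```

```bash
python3 - <<'E'
from h import *
go([.6253,-.2525,.062],np.radians(165)); print(bot.state()['q'])
E
```

```text
t 37.73 p [ 0.6246 -0.252   0.1601] dp [-0.0008, -0.0002, 0.0981] ang [-0.0004, 0.0005, 0.0009]
[ -7.6045  37.5432  40.5654  88.9274 -26.3008  63.348  114.1021]
```

>>> step_arm --motion '[{"dp":[-0.0008,0,0.05],"angular":[0,0,0]},{"dp":[-0.0008,0,0.085],"angular":[0,0,0]},{"dp":[-0.0008,0,0.098],"angular":[0,0,0]},{"dp":[-0.0008,0,0.098],"angular":[0,0,0]},{"dp":[-0.0008,0,0.098],"angular":[0,0,0]}]'

```text
t: 38.35
tcp_pos: [0.6255, -0.2535, 0.0631]
eef_rot: [[-0.966, 0.259, 0.001], [0.259, 0.966, -0.001], [-0.002, -0.001, -1.0]]
force: [0.9, 0.3, -0.6]
grip_width: 0.5
finger_force: 0.0
```

>>> step_arm --motion '[{"dp":[0,0,0],"angular":[0,0,0]},{"dp":[0,0,0],"angular":[0,0,0]},{"dp":[0,0,0],"angular":[0,0,0]},{"dp":[0,0,0],"angular":[0,0,0]},{"dp":[0,0,0],"angular":[0,0,0]}]' --jaw 1.0 --newtons 35

```text
t: 38.98
tcp_pos: [0.6253, -0.2515, 0.0615]
eef_rot: [[-0.966, 0.258, -0.0], [0.258, 0.966, 0.002], [0.001, 0.001, -1.0]]
force: [-0.4, 8.3, 5.1]
grip_width: 0.148
finger_force: 35.0
```

```bash
python3 - <<'E'
from h import *
s=bot.state();print(s['grip_width']*94,s['force'],s['torque']); go([.6253,-.2525,.062],np.radians(89))
E
```

```text
13.901107400612052 [-0.3775  8.298   5.075 ] [ 1.9844  0.0447 -0.1238]
t 38.98 p [ 0.6253 -0.2515  0.0615] dp [-0.0003, -0.001, -0.0005] ang [0.0007, -0.0017, 1.327]
```

>>> step_arm --motion '[{"dp":[0,0.001,0],"angular":[0,0,0.11]},{"dp":[0,0.001,0],"angular":[0,0,0.22]},{"dp":[0,0.001,0],"angular":[0,0,0.33]},{"dp":[0,0.001,0],"angular":[0,0,0.44]},{"dp":[0,0.001,0],"angular":[0,0,0.55]},{"dp":[0,0.001,0],"angular":[0,0,0.66]},{"dp":[0,0.001,0],"angular":[0,0,0.77]},{"dp":[0,0.001,0],"angular":[0,0,0.88]},{"dp":[0,0.001,0],"angular":[0,0,0.99]},{"dp":[0,0.001,0],"angular":[0,0,1.1]},{"dp":[0,0.001,0],"angular":[0,0,1.21]},{"dp":[0,0.001,0],"angular":[0,0,1.325]},{"dp":[0,0.001,0],"angular":[0,0,1.325]},{"dp":[0,0.001,0],"angular":[0,0,1.325]},{"dp":[0,0.001,0],"angular":[0,0,1.325]}]'

```text
t: 40.85
tcp_pos: [0.6256, -0.2513, 0.0616]
eef_rot: [[0.015, 1.0, -0.0], [1.0, -0.015, 0.001], [0.001, -0.0, -1.0]]
force: [1.4, 4.4, 4.4]
grip_width: 0.148
finger_force: 35.0
```

>>> step_arm --motion '[{"dp":[0,0,0],"angular":[0,0,0]},{"dp":[0,0,0],"angular":[0,0,0]},{"dp":[0,0,0],"angular":[0,0,0]},{"dp":[0,0,0],"angular":[0,0,0]},{"dp":[0,0,-0.04],"angular":[0,0,0]},{"dp":[0,0,-0.1],"angular":[0,0,0]},{"dp":[0,0.06,-0.12],"angular":[0,0,0]},{"dp":[0,0.0,-0.12],"angular":[0,0,0]},{"dp":[0,-0.06,-0.12],"angular":[0,0,0]},{"dp":[0,-0.12,-0.12],"angular":[0,0,0]},{"dp":[0,-0.18,-0.12],"angular":[0,0,0]},{"dp":[0,-0.22,-0.12],"angular":[0,0,0]},{"dp":[0,-0.22,-0.12],"angular":[0,0,0]}]' --jaw 0.5

```text
t: 42.48
tcp_pos: [0.4031, -0.2483, 0.1817]
eef_rot: [[0.019, 1.0, 0.001], [1.0, -0.019, 0.002], [0.002, 0.001, -1.0]]
force: [1.7, -0.2, 1.4]
grip_width: 0.498
finger_force: 0.0
```

```bash
python3 - <<'E'
from h import *
top=shot('top');sc=shot('scene')
A=cv2.resize(top['pixels'][140:190,405:455],(400,400),interpolation=cv2.INTER_CUBIC)
B=cv2.resize(sc['pixels'][130:290,190:430],(400,267),interpolation=cv2.INTER_CUBIC)
C=cv2.resize(top['pixels'][130:265,180:400],(400,245))
P=np.zeros((520,800,3),np.uint8);P[:400,:400]=A;P[:267,400:]=B;P[267:512,400:]=C
cv2.imwrite('pics/v10.png',P[...,::-1])
E
```

```text
(no output)
```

View pics/v10.png

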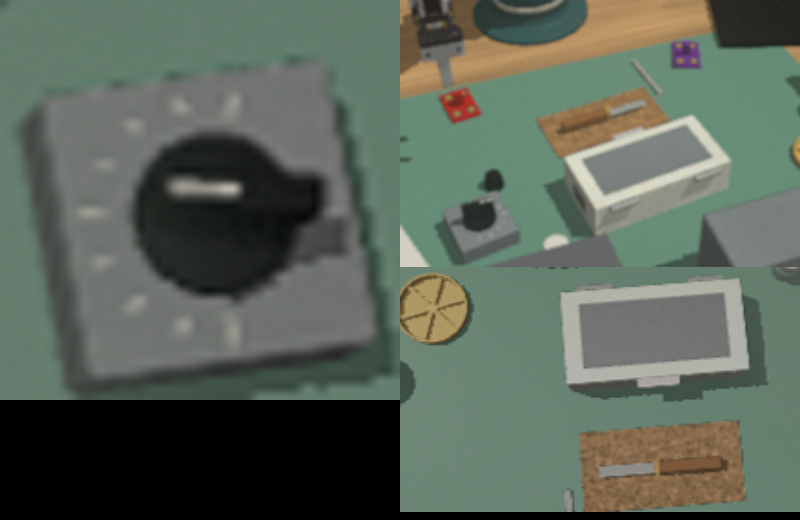

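The line runs from (240,189) to (172,185), which points at the long mark 4. The lid is shut, the knife is on the pad, and the bystanders are untouched. I hand in.

```bash
python3 -c "
from workcell import bot
print(bot.sign_off())"
```

```text
the job is handed in; nothing more can be done
None
```

The job is handed in after about 42 s of robot time: the lid was levered open with the knife, both aluminium trays were pressed flush in the two end seats, the lid was shut, the timer was set to the fourth click, and the knife lies on the cork pad. The pictures agree with this, but `sign_off` returned no verdict; the fingertips reached about 55 N on the lid edge while shutting it.

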